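Tighten the sight-glass ring of a gas chamber with the two-pin spanner

ROBOT

A 6-joint arm with a two-finger parallel gripper is mounted at the origin on the work surface. World frame = base frame: x ahead of the robot, y to its left, z up, the work surface at z = 0. Lengths are in m, angles in rad, forces in N, time in s.
With the tool pointing down it reaches from about 0.4 to 0.825 m from the base axis. Payload 7 kg.
Tool frame: the origin (TCP) lies midway between the tips of the shut fingers; the grasp point (between the pads) lies 19 mm behind it; z points along the fingers, y is the line along which they close (so a half turn about z gives the same grasp; the last joint's range is limited). The gripper opens to 85 mm and grips with 20 to 120 N. Pads are 22 mm wide; open, the fingers measure 114 mm over their backs; the gripper's body (76 mm by 85 mm) begins 54 mm behind the grasp point. The pads swing forward as they close: fully open they stand 13 mm farther back than shut.
Start: joints at [-0.934, 0.359, 0.012, 0, -1.224, -0.288], TCP at [0.231, -0.634, 0.193] pointing down, gripper open.
Joint ranges: [-3.07, 3.07], [-1.43, 2.12], [-1.02, 1.25], [-3.03, 1.67], [-3.05, -0], [-3.03, 3.03]. Speed limits (rad/s): [2.39, 2.39, 3.01, 3.14, 3.14, 3.14].

INTERFACE

Orientations are given as a unit quaternion [x, y, z, w].
In Python, from rig import get_obs, snapshot, calibration, job_done, recognise, landmark_of gives the robot as it stands.
- The arm moves only by the tool arm_command, never from a script. Its argument "motion" is a list of rows, each an object with "dr": the turn, a rotation vector about the tool's x, y, z in degrees, a list of three; "linear": the shift along the tool's x, y, z in m, a list of three; "grip": the opening in per cent of the stroke, from 0 (shut) to 100 (fully open). A call has 1 to 8 rows; each row is the pose to reach, as a shift and turn from the pose commanded when the call began, along the tool's axes at that moment; what a row does not reach only later rows make up. A row lasts 1/8 s, in which the tool goes at most 62.5 mm and 10.7 degrees, less where a joint would pass 70% of its speed; a pose out of reach is approached as far as the arm can. A call with a gripper value outside its range is refused whole. The fingers move at their own pace and stop on an object; "squeeze" is the grip in N (left out, the last holds). Time passes only in rows, so rows that repeat a pose let the fingers close. It gives the time, the measured TCP pose, the force, the opening and the grip force at its end, in the units of the state.
- get_obs(): the state, without advancing time (a new reading comes with each control period).
- snapshot(name): name is "scene" or "top"; returns the picture (384x512x3 uint8, blue, green, red); there is no depth.
- calibration(name): a dict with "fx", "fy", "cx", "cy" (pixels), "R" (3x3) and "t" (3): a world point X has camera coordinates R X + t. Camera axes: x right, y down, z forward; pixel columns grow to the right and rows downward; lengths in m; the calibration is good to about 2 mm. A picture is of the moment at which its call begins. calibration takes no time and is no camera call.
- job_done(): hands the job in; it is judged then, once.
Trained networks look in the newest picture that a camera, given by its name, has taken for a name from the list of things; names that differ only in an ending like _2 or _b are one class to them, and where a whole thing is asked for, a point or a joint stands for the part that bears it (a point fixed in the world has none). Each returns a list of dicts, best first, with "p" (0 to 1); they miss things now and then, are a little off and sometimes report something else, mostly with a low value. They report only what shows in the picture. A call takes as long as a camera call. They do not tell look-alikes from the thing itself.
- recognise(camera, name): "pixel" ([column, row] in pixels, amid what is visible of it).
- landmark_of(camera, name): "pixel" ([column, row] in pixels: a listed point, or the origin of a listed thing).
The state is a dict: "clock": time; "q": joint angles; "joint_velocities": joint speeds; "tau": joint torques, N m; "ee_pos": TCP position; "tcp_rot": TCP orientation; "ft_force": force on the tool from outside, world axes, zero at the start; "wrist_torque": the same for the moment, N m; "finger_gap": finger opening in m; "gripper_force": force on a finger pad.
Only numpy, scipy, OpenCV 4.12 (cv2) and the standard library are available. Lean on these libraries where they do the work, as an engineer would, in place of code of your own. Each camera call takes 0.05 s, during which the arm holds its last target. There are 200 camera calls.

TASK

Take the two-pin spanner from its wooden stand, set both of its pins right down into two opposite holes of the steel ring that holds the chamber's sight glass, and turn the ring clockwise until it is tight against its stop. There is glass under the ring, so go gently: never bear on it hard with the spanner or the hand. Then put the spanner back upright in its stand with both pins in the stand's holes, let go, and leave everything else where it is.

Things in the scene. Friction and masses are not known exactly. Their poses are not given: they have to be found in the camera images.
- spanner: Two-pin face spanner, 0.2 kg: steel crossbar 76 (y) x 16 (x) x 10 mm with an upright black grip in its middle, 18 mm thick (x), 28 wide (y), from 15 to 90 mm above the crossbar's underside. Two round pins, 7 mm across, 8 mm long, chamfered, point down at y = +30 and -30 mm. Origin: middle of the crossbar's underside; z up. The same after half a turn about z
- ring_face (a point): Point on the ring's axis level with its upper face, 55 mm above the table, z up; fixed to the chamber, does NOT turn with the ring. Steel ring, lying flat: 80 mm outside, 40 mm bore, 9 mm thick, four round 10 mm holes right through, 90 degrees apart, centres 30 mm from the axis. The holes' angle is not measured and varies: see it, or feel for it by sliding the pins lightly on the face; they drop in 8 mm
- ring (a joint): How far the ring is screwed on, rad: grows clockwise seen from above; 1.4 is its stop (tight), 0 its loose end. Starts between 0.2 and 0.7. Turns under a steady 0.3 N m and stays where left; pins sliding on it at a few newtons do not turn it. Its seat springs back and forth about 0.2 rad per N m, so the stop is felt as a steep rise of torque. It says nothing of the holes' angle
- chamber: Grey painted round chamber fixed to the table, 104 mm wide (120 mm at the foot, clamps to 150 mm), 53 mm high at its rim round the ring, with a brass side pipe along its x out to 85 mm, 28 mm up; a round glass window inside the ring's bore. Origin at the centre of its foot on the table; carries the ring
- stand_top (a point): Middle of the upper face of the spanner's stand, a wooden block fixed to the table: 50 mm (x) by 110 mm (y), 30 mm high, with two round holes 14 mm across and 14 mm deep at y = +30 and -30 mm from this point; the spanner stands in it with its crossbar flat on this face. z up
- beaker: Empty glass beaker, 70 mm wide, 90 mm high; origin at the centre of its foot
- jar: White plastic reagent jar with a screw cap, 70 mm wide, 130 mm high; origin at the centre of its foot
- dish: Glass dish, 110 mm wide, 45 mm high; origin at the centre of its foot
- burner: Bench burner: round foot 76 mm wide, thin tube, 133 mm high in all; origin at the centre of its foot
- scoop: Thin steel laboratory spatula, 180 mm long, 6 mm thick rod with flat ends, lying flat; origin near its middle
- wrench: Plain steel open-ended wrench, 140 mm long, lying flat; not the tool for this job; origin near its middle
- spare_ring: Plain steel spacer ring, 52 mm wide, 6 mm thick, no holes in its face; origin at the centre of its underside
There are look-alikes about, which are no part of the job. There is more than one size of the spanner; the one meant has the size given above.

How it is judged:
On the way, in this order (a step that is already met when the one before it is completed fails the run):
1. both spanner pins are down in ring holes: the crossbar's underside within 4 mm of the ring's face, centred within 4 mm, upright within 0.1 rad (z of spanner in the frame of ring_face below 0.004 m and horizontal distance between spanner and ring_face below 0.004 m and angle between spanner's own z axis and vertical below 0.1 rad and value of joint ring below 1.3 rad), for 0.2 s.
2. the ring is at its stop (above 1.34 rad) with the spanner's pins still in its holes (z of spanner in the frame of ring_face below 0.004 m and horizontal distance between spanner and ring_face below 0.004 m and angle between spanner's own z axis and vertical below 0.1 rad and value of joint ring above 1.34 rad), for 0.1 s.
At the end, for the whole second after the job is handed in: The ring is tight (above 1.32 rad, stop at 1.4) and the spanner stands at rest in its stand, let go: crossbar within 3 mm of the stand's face, within 8 mm of its middle, upright within 0.06 rad (z of spanner in the frame of stand_top between -0.003 and 0.003 m and horizontal distance between spanner and stand_top below 0.008 m and angle between spanner's own z axis and vertical below 0.06 rad and value of joint ring above 1.32 rad and linear speed of spanner below 0.02 m/s and contact force between spanner and the fingers below 0.1 N); the robot touches nothing.
It fails at once if the spanner bears on the chamber and its ring with more than 35 N (contact force between spanner and chamber above 35 N).
It fails at once if the robot's hand or arm bears on the chamber and its ring with more than 10 N (contact force between any of the fingers, the arm and chamber above 10 N).
It fails at once if another thing on the table is moved by more than 30 mm (distance of any of beaker, jar, dish, burner, scoop, wrench, spare_ring from where it was at the start of the episode above 0.03 m).
It also fails if it takes over 72 s, if anything falls off the work surface, if the arm or the gripper's body presses on something with over 40 N, if the wrist force passes 120 N, or if a joint passes its speed limit or range.

## Working session

There is one attempt and no reset: what is moved stays moved. The work goes in short steps, Python scripts to look and compute and a tool call to move; the robot and the scene stay as the last step left them, time stands still between calls to the robot, and variables do not carry over. Pictures are saved under pics/ and viewed, at most 10 in all, crops included, and the job is handed in when it is done.

Besides the shell and the picture viewer there is one more tool, called after ">>>" as a command line: name --argument value ..., lists and objects as JSON in quotes. arm_command: Moves the arm, as the interface text tells. Its arguments: {"type":"object","properties":{"motion":{"type":"array"},"squeeze":{"type":"number"}},"required":["motion"]}

```bash
mkdir -p pics; ls
python3 - <<'E'
from rig import *
import cv2,numpy as np
o=get_obs()
print({k:np.round(v,4).tolist() for k,v in o.items()})
for c in ("scene","top"):
    im=snapshot(c); cv2.imwrite(f"pics/{c}0.png",cv2.resize(im,None,fx=1.5,fy=1.5,interpolation=cv2.INTER_CUBIC))
    k=calibration(c); print(c,{a:np.round(b,4).tolist() for a,b in k.items()})
    for n in ("spanner","ring_face","stand_top","chamber"):
        print(c,n,[(np.round(d["pixel"],1).tolist(),round(d["p"],2)) for d in landmark_of(c,n)][:4])
E
```

```text
pics
{'clock': 0.0, 'q': [-0.9339, 0.3594, 0.0111, -0.0004, -1.2241, -0.2881], 'joint_velocities': [0.0009, -0.0019, -0.0012, 0.0003, -0.0017, 0.002], 'tau': [0.0005, -58.3319, 29.3412, 6.9361, -0.006, 0.0], 'ee_pos': [0.2305, -0.6339, 0.1917], 'tcp_rot': [-0.1735, 0.9848, 0.0008, -0.0002], 'ft_force': [-0.0608, 0.1733, -0.207], 'wrist_torque': [0.0126, -0.0321, 0.0281], 'gripper_force': 0.0, 'finger_gap': 0.0853}
scene {'fx': 496.7848, 'fy': 496.7848, 'cx': 245.1584, 'cy': 186.59, 'R': [[-0.8924, 0.4509, 0.0196], [0.2939, 0.6137, -0.7328], [-0.3424, -0.6482, -0.6802]], 't': [0.5059, -0.1335, 1.7727]}
scene spanner [([255.9, 151.9], 0.71), ([222.6, 157.9], 0.55), ([190.7, 172.3], 0.46), ([295.5, 228.0], 0.35)]
scene ring_face [([294.9, 215.8], 0.89)]
scene stand_top [([223.3, 156.9], 0.83)]
scene chamber [([294.8, 227.6], 0.9), ([226.0, 131.1], 0.69)]
top {'fx': 403.9773, 'fy': 403.9773, 'cx': 258.4984, 'cy': 190.9373, 'R': [[-0.0143, -0.9996, -0.0234], [-0.9816, 0.0185, -0.1902], [0.1906, 0.0203, -0.9815]], 't': [0.0339, 0.5812, 0.915]}
top spanner [([342.4, 196.7], 0.78), ([343.0, 249.1], 0.67), ([337.7, 159.6], 0.48)]
top ring_face [([196.2, 231.5], 0.55)]
top stand_top [([342.0, 197.0], 0.77), ([201.9, 230.7], 0.31)]
top chamber [([201.5, 231.2], 0.95)]
```

View pics/scene0.png

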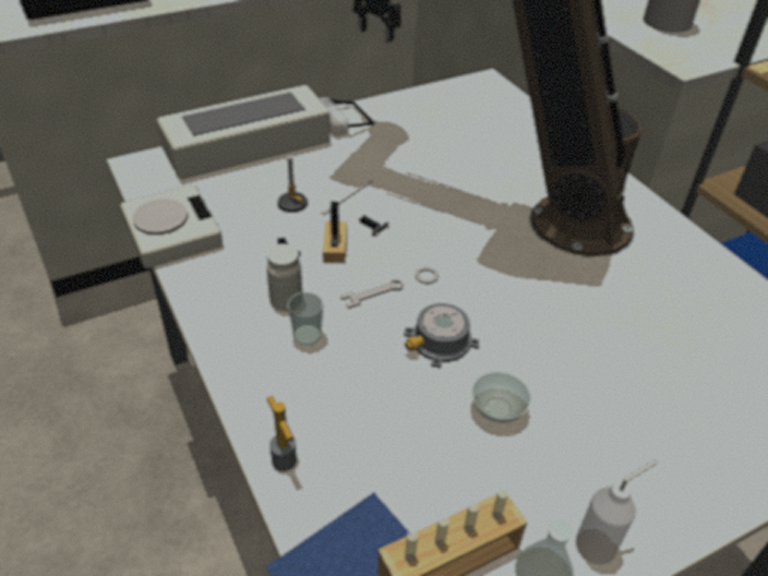

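View pics/top0.png

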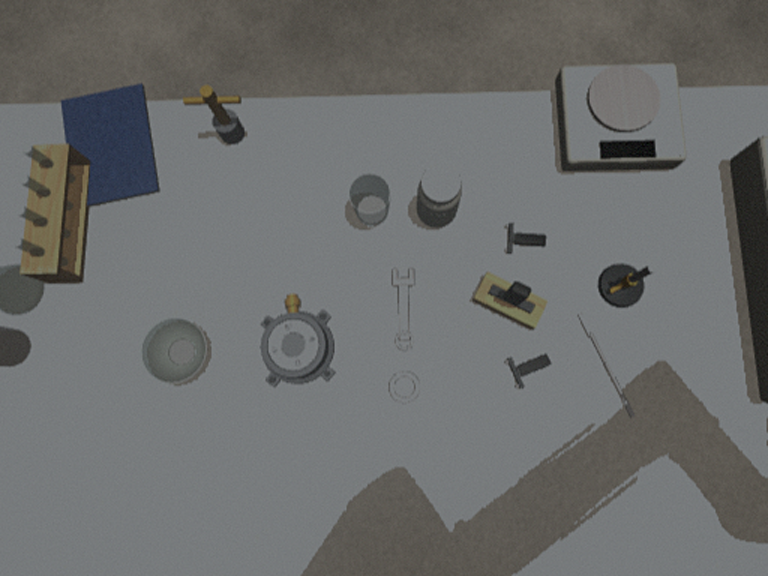

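The spanner stands in its wooden block at about scene (223,157) and top (341,197). The chamber and ring are at scene (295,217) and top (196,231). The two lying tools, at top (348,160) and (352,246), are look-alikes.

```bash
cat > h.py <<'E'
from rig import *
import cv2,numpy as np
def P(c):
    k=calibration(c); K=np.array([[k["fx"],0,k["cx"]],[0,k["fy"],k["cy"]],[0,0,1]])
    return K@np.c_[np.array(k["R"]),np.array(k["t"])]
def plane(c,px,z):
    k=calibration(c); R=np.array(k["R"]);t=np.array(k["t"])
    d=R.T@np.array([(px[0]-k["cx"])/k["fx"],(px[1]-k["cy"])/k["fy"],1]); o=-R.T@t
    return o+d*(z-o[2])/d[2]
def tri(a,b):
    X=cv2.triangulatePoints(P("scene"),P("top"),np.array(a,float),np.array(b,float))[:,0]; return X[:3]/X[3]
def pix(c,X):
    p=P(c)@np.r_[X,1]; return p[:2]/p[2]
def rect(ims,c,ctr,z,w=0.12,n=400):
    # rectified view of the plane z: columns = -y, rows = -x (x up, y left)
    g=w/2; q=np.float32([pix(c,[ctr[0]+sx*g,ctr[1]+sy*g,z]) for sx,sy in((1,1),(1,-1),(-1,-1),(-1,1))])
    H=cv2.getPerspectiveTransform(q,np.float32([[0,0],[n,0],[n,n],[0,n]]))
    r=np.mean([cv2.warpPerspective(i,H,(n,n),flags=cv2.INTER_CUBIC) for i in ims],0)
    return cv2.normalize(r,None,0,255,cv2.NORM_MINMAX).astype(np.uint8)
E
python3 - <<'E'
from h import *
A={};
for c in ("scene","top"):
    A[c]=[snapshot(c) for _ in range(4)]
    for n in ("ring_face","stand_top","chamber","spanner"):
        d=landmark_of(c,n); A[c,n]=[x["pixel"] for x in d]
        z={"ring_face":.055,"chamber":0,"stand_top":.03,"spanner":.03}[n]
        for x in d[:2]: print(c,n,np.round(x["pixel"],1),round(x["p"],2),np.round(plane(c,x["pixel"],z),4))
for n in ("ring_face","stand_top","chamber"):
    print(n,np.round(tri(A["scene",n][0],A["top",n][0]),4))
rf=plane("top",A["top","chamber"][0],0); st=plane("top",A["top","stand_top"][0],.03)
rows=[]
for c in ("scene","top"):
    rows.append(np.hstack([rect(A[c],c,rf,.055,.12,300),rect(A[c],c,st,.03,.16,300)]))
print(rf,st)
cv2.imwrite("pics/r1.png",np.vstack(rows))
E
```

```text
scene ring_face [296.1 212.4] 0.65 [0.488  0.1728 0.055 ]
scene stand_top [222.3 154.7] 0.71 [ 0.5583 -0.1902  0.03  ]
scene chamber [292.8 225.8] 0.91 [0.4939 0.1728 0.    ]
scene spanner [224.9 155. ] 0.67 [ 0.551 -0.185  0.03 ]
scene spanner [254.3 154. ] 0.57 [ 0.4584 -0.1469  0.03  ]
top ring_face [198.2 230.1] 0.88 [0.49   0.1686 0.055 ]
top stand_top [339.7 199.3] 0.66 [ 0.5621 -0.1737  0.03  ]
top chamber [202.8 233. ] 0.69 [0.4879 0.1664 0.    ]
top spanner [340.3 198. ] 0.88 [ 0.5653 -0.1754  0.03  ]
top spanner [342.7 246.9] 0.7 [ 0.4465 -0.1748  0.03  ]
ring_face [0.4882 0.1703 0.053 ]
stand_top [ 0.5631 -0.1737  0.043 ]
chamber [ 0.4892  0.1672 -0.0078]
[0.48792888 0.16641599 0.        ] [ 0.56212434 -0.17373226  0.03      ]
```

View pics/r1.png

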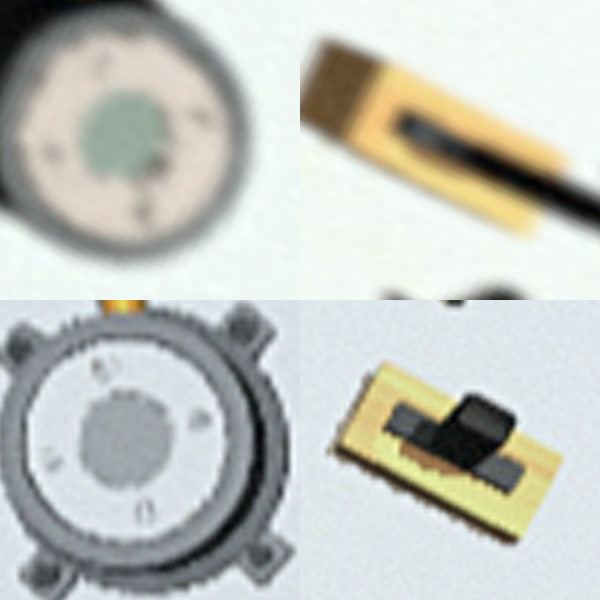

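The ring centre is at about (0.4925, 0.176) and its hole lines lie at about 15.5° mod 90. The stand is at (0.562, -0.173) with its long axis at 61.7°. I'll approach above the stand.

```bash
cat >> h.py <<'E'
from scipy.spatial.transform import Rotation as Ro
def go(xyz,yaw):
    o=get_obs(); R=Ro.from_quat(o["tcp_rot"]); T=Ro.from_euler("ZX",[yaw,180],degrees=True)
    print("t",round(o["clock"],2),"tcp",np.round(o["ee_pos"],4),"yaw",round(np.degrees(np.arctan2(*R.as_matrix()[1::-1,0])),2),"F",np.round(o["ft_force"],1),"M",np.round(o["wrist_torque"],2),"gap",round(o["finger_gap"],4),"gf",round(o["gripper_force"],1))
    print("lin",np.round(R.inv().apply(np.array(xyz)-o["ee_pos"]),4),"dr",np.round(np.degrees((R.inv()*T).as_rotvec()),2))
E
python3 -c "
from h import *
go([.562,-.173,.2],-118.3)"
```

```text
t 1.3 tcp [ 0.2307 -0.6344  0.1926] yaw -160.02 F [0.2 0.3 0.3] M [ 0.06 -0.03  0.  ] gap 0.0854 gf 0.0
lin [-0.469   0.3204 -0.0074] dr [ -0.    -0.   -41.72]
```

>>> arm_command --motion '[{"linear": [-0.469, 0.3204, -0.007], "dr": [0, 0, -41.7], "grip": 100}, {"linear": [-0.469, 0.3204, -0.007], "dr": [0, 0, -41.7], "grip": 100}, {"linear": [-0.469, 0.3204, -0.007], "dr": [0, 0, -41.7], "grip": 100}, {"linear": [-0.469, 0.3204, -0.007], "dr": [0, 0, -41.7], "grip": 100}, {"linear": [-0.469, 0.3204, -0.007], "dr": [0, 0, -41.7], "grip": 100}, {"linear": [-0.469, 0.3204, -0.007], "dr": [0, 0, -41.7], "grip": 100}, {"linear": [-0.469, 0.3204, -0.007], "dr": [0, 0, -41.7], "grip": 100}, {"linear": [-0.469, 0.3204, -0.007], "dr": [0, 0, -41.7], "grip": 100}]'

```text
clock: 2.3
ee_pos: [0.5233, -0.2264, 0.1992]
tcp_rot: [-0.513, 0.859, -0.0, 0.0]
ft_force: [0.5, -0.9, -0.5]
finger_gap: 0.0854
gripper_force: 0.0
```

```bash
python3 -c "
from h import *
print(np.round(get_obs()['q'],3))
go([.562,-.173,.15],-118.3)"
```

```text
[-0.065  0.182 -0.215  0.    -1.173 -0.429]
t 2.3 tcp [ 0.5233 -0.2264  0.1992] yaw -118.3 F [ 0.5 -0.9 -0.5] M [-0.09 -0.12 -0.02] gap 0.0854 gf 0.0
lin [-0.0653 -0.0088  0.0492] dr [-0.04  0.01 -0.  ]
```

>>> arm_command --motion '[{"linear": [-0.065, -0.009, 0.0], "dr": [0, 0, 0], "grip": 100}, {"linear": [-0.065, -0.009, 0.0], "dr": [0, 0, 0], "grip": 100}, {"linear": [-0.065, -0.009, 0.05], "dr": [0, 0, 0], "grip": 100}, {"linear": [-0.065, -0.009, 0.05], "dr": [0, 0, 0], "grip": 100}]'

```text
clock: 2.8
ee_pos: [0.558, -0.1752, 0.1457]
tcp_rot: [-0.512, 0.859, 0.002, -0.003]
ft_force: [0.4, -0.4, -0.1]
finger_gap: 0.0853
gripper_force: 0.0
```

Run:
```python
from h import *
go([.562,-.173,.057],-118.3)
rows=[]
for c in ("scene","top"):
    I=[snapshot(c) for _ in range(3)]
    rows.append(rect(I,c,[.562,-.173],.03,.2,400))
    print(c,[(np.round(plane(c,d["pixel"],.03),4),round(d["p"],2)) for d in landmark_of(c,"stand_top")][:1],[(np.round(plane(c,d["pixel"],.03),4),round(d["p"],2)) for d in landmark_of(c,"spanner")][:2])
cv2.imwrite("pics/g1.png",np.hstack(rows))
```

```text
t 2.8 tcp [ 0.558  -0.1752  0.1457] yaw -118.35 F [ 0.4 -0.4 -0.1] M [-0.05 -0.05  0.01] gap 0.0853 gf 0.0
lin [-0.0041 -0.0031  0.0886] dr [ 0.37 -0.15 -0.05]
scene [(array([ 0.5506, -0.1866,  0.03  ]), 0.53)] [(array([ 0.6758, -0.1597,  0.03  ]), 0.47), (array([ 0.5604, -0.1865,  0.03  ]), 0.43)]
top [(array([ 0.5569, -0.1749,  0.03  ]), 0.67)] [(array([ 0.4439, -0.1706,  0.03  ]), 0.73), (array([ 0.5684, -0.1697,  0.03  ]), 0.65)]
```

View pics/g1.png

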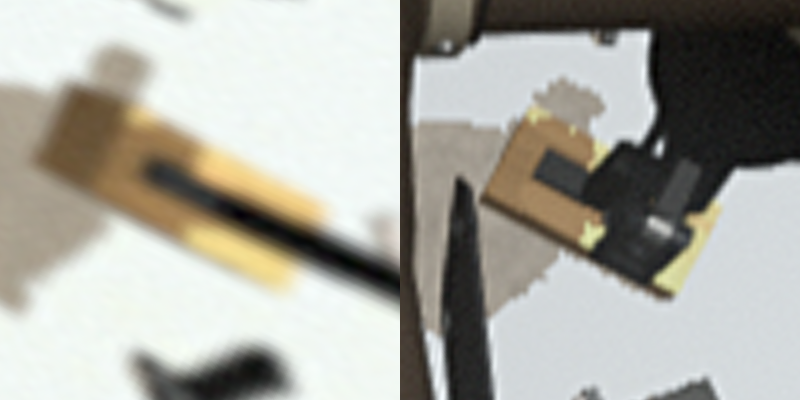

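In the top view the open fingers straddle the black grip at about (660,180). The stand block reads within 2 mm of my estimate from both cameras. I'll go on down.

```bash
python3 -c "
from h import *
go([.5625,-.1745,.057],-118.3)"
```

```text
t 3.3 tcp [ 0.5612 -0.1754  0.1494] yaw -118.33 F [0.1 0.1 0. ] M [0.03 0.03 0.04] gap 0.0854 gf 0.0
lin [-0.0014 -0.0006  0.0924] dr [-0.05  0.03 -0.03]
```

>>> arm_command --motion '[{"linear": [-0.001, -0.001, 0.05], "dr": [0, 0, 0], "grip": 100}, {"linear": [-0.001, -0.001, 0.092], "dr": [0, 0, 0], "grip": 100}, {"linear": [-0.001, -0.001, 0.092], "dr": [0, 0, 0], "grip": 100}, {"linear": [-0.001, -0.001, 0.092], "dr": [0, 0, 0], "grip": 100}, {"linear": [-0.001, -0.001, 0.092], "dr": [0, 0, 0], "grip": 0}, {"linear": [-0.001, -0.001, 0.092], "dr": [0, 0, 0], "grip": 0}, {"linear": [-0.001, -0.001, 0.092], "dr": [0, 0, 0], "grip": 0}, {"linear": [-0.001, -0.001, 0.092], "dr": [0, 0, 0], "grip": 0}]' --squeeze 40

```text
clock: 4.3
ee_pos: [0.5629, -0.175, 0.0573]
tcp_rot: [-0.513, 0.859, -0.0, 0.0]
ft_force: [-0.6, 1.1, -1.0]
finger_gap: 0.0172
gripper_force: 40.8
```

>>> arm_command --motion '[{"linear": [0, 0, 0], "dr": [0, 0, 0], "grip": 0}, {"linear": [0, 0, 0], "dr": [0, 0, 0], "grip": 0}, {"linear": [0, 0, 0], "dr": [0, 0, 0], "grip": 0}, {"linear": [0, 0, 0], "dr": [0, 0, 0], "grip": 0}]' --squeeze 60

```text
clock: 4.8
ee_pos: [0.563, -0.1749, 0.0574]
tcp_rot: [-0.513, 0.859, -0.0, 0.0]
ft_force: [-0.2, 0.7, 4.8]
finger_gap: 0.017
gripper_force: 61.9
```

```bash
python3 -c "
from h import *
go([.5625,-.1745,.057],-118.3)"
```

```text
t 4.8 tcp [ 0.563  -0.1749  0.0574] yaw -118.3 F [-0.2  0.7  4.8] M [ 0.14 -0.02 -0.04] gap 0.017 gf 61.9
lin [-0.0001  0.0006  0.0004] dr [-0.07  0.02  0.  ]
```

>>> arm_command --motion '[{"linear": [0, 0, -0.03], "dr": [0, 0, 0], "grip": 0}, {"linear": [0, 0, -0.07], "dr": [0, 0, 0], "grip": 0}, {"linear": [0, 0, -0.07], "dr": [0, 0, 0], "grip": 0}]'

```text
clock: 5.18
ee_pos: [0.5639, -0.1749, 0.1293]
tcp_rot: [-0.513, 0.859, -0.001, 0.002]
ft_force: [0.3, 0.6, -3.0]
finger_gap: 0.0166
gripper_force: 61.0
```

```bash
python3 -c "
from h import *
go([.4927,.1765,.125],-74.5)"
```

```text
t 5.17 tcp [ 0.5639 -0.1749  0.1293] yaw -118.3 F [ 0.3  0.6 -3. ] M [ 0.04 -0.05 -0.03] gap 0.0166 gf 61.0
lin [-0.2757  0.2293  0.0039] dr [-2.50e-01  2.00e-02 -4.38e+01]
```

>>> arm_command --motion '[{"linear": [-0.276, 0.229, 0.002], "dr": [0, 0, -43.8], "grip": 0}, {"linear": [-0.276, 0.229, 0.002], "dr": [0, 0, -43.8], "grip": 0}, {"linear": [-0.276, 0.229, 0.002], "dr": [0, 0, -43.8], "grip": 0}, {"linear": [-0.276, 0.229, 0.002], "dr": [0, 0, -43.8], "grip": 0}, {"linear": [-0.276, 0.229, 0.002], "dr": [0, 0, -43.8], "grip": 0}, {"linear": [-0.276, 0.229, 0.002], "dr": [0, 0, -43.8], "grip": 0}, {"linear": [-0.276, 0.229, 0.002], "dr": [0, 0, -43.8], "grip": 0}, {"linear": [-0.276, 0.229, 0.002], "dr": [0, 0, -43.8], "grip": 0}]' --squeeze 80

```text
clock: 6.18
ee_pos: [0.4906, 0.1763, 0.1235]
tcp_rot: [0.796, -0.605, -0.001, 0.001]
ft_force: [-0.4, 0.9, -2.6]
finger_gap: 0.0163
gripper_force: 83.5
```

>>> arm_command --motion '[{"linear": [0, 0, 0], "dr": [0, 0, 0], "grip": 0}, {"linear": [0, 0, 0], "dr": [0, 0, 0], "grip": 0}]'

```text
clock: 6.42
ee_pos: [0.4917, 0.1757, 0.1246]
tcp_rot: [0.795, -0.606, -0.0, 0.0]
ft_force: [-0.7, -0.1, -2.3]
finger_gap: 0.0167
gripper_force: 83.5
```

Run:
```python
from h import *
go([.4927,.1765,.125],-74.5)
rows=[]
for c in ("scene","top"):
    I=[snapshot(c) for _ in range(4)]
    rows.append(np.hstack([rect(I,c,[.4927,.1765],z,.11,300) for z in (.055,.108)]))
cv2.imwrite("pics/k1.png",np.vstack(rows))
```

```text
t 6.42 tcp [0.4917 0.1757 0.1246] yaw -74.61 F [-0.7 -0.1 -2.3] M [-0.   -0.03  0.03] gap 0.0167 gf 83.5
lin [-0.0005 -0.0011 -0.0004] dr [ 0.02 -0.01 -0.11]
```

View pics/k1.png

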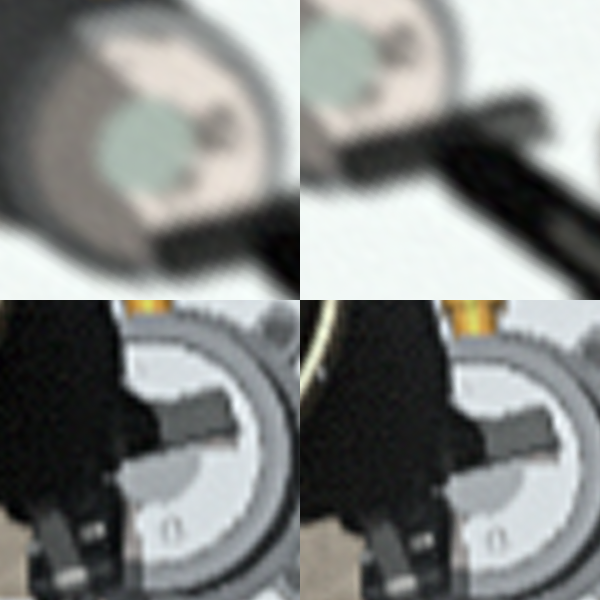

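The crossbar hangs centred over the ring: its right end is at (553,430) in the top panel, and the bar matches the tool axis within 1 to 2 mm. The visible hole at (172,530) confirms an angle of about 15°. I'll descend to just above the face.

>>> arm_command --motion '[{"linear": [0, 0, 0.02], "dr": [0, 0, 0], "grip": 0}, {"linear": [0, 0, 0.031], "dr": [0, 0, 0], "grip": 0}, {"linear": [0, 0, 0.031], "dr": [0, 0, 0], "grip": 0}, {"linear": [0, 0, 0.031], "dr": [0, 0, 0], "grip": 0}]'

```text
clock: 7.32
ee_pos: [0.492, 0.177, 0.0942]
tcp_rot: [0.796, -0.605, 0.0, -0.0]
ft_force: [-0.4, 0.5, -2.8]
finger_gap: 0.0165
gripper_force: 83.4
```

```bash
python3 -c "
from h import *
go([.4922,.1760,.0895],-74.5)"
```

```text
t 7.33 tcp [0.492  0.177  0.0942] yaw -74.5 F [-0.4  0.5 -2.8] M [ 0.07 -0.02 -0.01] gap 0.0165 gf 83.4
lin [0.001  0.0001 0.0047] dr [-0.03 -0.    0.  ]
```

>>> arm_command --motion '[{"linear": [0.001, 0, 0.003], "dr": [0, 0, 0], "grip": 0}, {"linear": [0.001, 0, 0.004], "dr": [0, 0, 0], "grip": 0}, {"linear": [0.001, 0, 0.0045], "dr": [0, 0, 0], "grip": 0}, {"linear": [0.001, 0, 0.005], "dr": [0, 0, 0], "grip": 0}, {"linear": [0.001, 0, 0.005], "dr": [0, 0, 0], "grip": 0}]'

```text
clock: 7.95
ee_pos: [0.4919, 0.1758, 0.0888]
tcp_rot: [0.796, -0.605, 0.0, 0.0]
ft_force: [0.6, -0.7, -2.1]
finger_gap: 0.0163
gripper_force: 83.5
```

```bash
python3 -c "
from h import *
go([.4922,.1760,.0895],-74.5)"
```

```text
t 7.95 tcp [0.4919 0.1758 0.0888] yaw -74.51 F [ 0.6 -0.7 -2.1] M [-0.02 -0.02  0.04] gap 0.0163 gf 83.5
lin [-0.0002 -0.0003 -0.0007] dr [ 0.   -0.   -0.01]
```

>>> arm_command --motion '[{"linear": [0, 0, 0.0005], "dr": [0, 0, 0], "grip": 0}, {"linear": [0, 0, 0.001], "dr": [0, 0, 0], "grip": 0}, {"linear": [0, 0, 0.0015], "dr": [0, 0, 0], "grip": 0}, {"linear": [0, 0, 0.0015], "dr": [0, 0, 0], "grip": 0}]'

```text
clock: 8.45
ee_pos: [0.4919, 0.1758, 0.0872]
tcp_rot: [0.796, -0.605, -0.0, 0.0]
ft_force: [0.8, 0.1, -3.3]
finger_gap: 0.0165
gripper_force: 83.5
```

```bash
python3 -c "
from h import *
go([.4922,.1760,.0895],-74.5)"
```

```text
t 8.45 tcp [0.4919 0.1758 0.0872] yaw -74.51 F [ 0.8  0.1 -3.3] M [ 0.02 -0.02 -0.02] gap 0.0165 gf 83.5
lin [-0.0001 -0.0003 -0.0023] dr [ 0.01 -0.   -0.01]
```

No contact yet, 3 mm below the expected face level, so the pins seem to be entering. I'll continue.

>>> arm_command --motion '[{"linear": [0, 0, 0.001], "dr": [0, 0, 0], "grip": 0}, {"linear": [0, 0, 0.002], "dr": [0, 0, 0], "grip": 0}, {"linear": [0, 0, 0.0025], "dr": [0, 0, 0], "grip": 0}, {"linear": [0, 0, 0.0025], "dr": [0, 0, 0], "grip": 0}]'

```text
clock: 8.95
ee_pos: [0.4919, 0.1758, 0.0847]
tcp_rot: [0.796, -0.605, -0.0, 0.0]
ft_force: [0.6, 0.4, -2.5]
finger_gap: 0.0162
gripper_force: 83.5
```

```bash
python3 -c "
from h import *
go([.4922,.1760,.0824],-74.5)"
```

```text
t 8.95 tcp [0.4919 0.1758 0.0847] yaw -74.52 F [ 0.6  0.4 -2.5] M [ 0.   -0.04  0.02] gap 0.0162 gf 83.5
lin [-0.0002 -0.0003  0.0023] dr [ 0.   -0.   -0.02]
```

>>> arm_command --motion '[{"linear": [0, 0, 0.001], "dr": [0, 0, 0], "grip": 0}, {"linear": [0, 0, 0.0015], "dr": [0, 0, 0], "grip": 0}, {"linear": [0, 0, 0.0018], "dr": [0, 0, 0], "grip": 0}, {"linear": [0, 0, 0.0018], "dr": [0, 0, 0], "grip": 0}]' --squeeze 100

```text
clock: 9.45
ee_pos: [0.4919, 0.1758, 0.0829]
tcp_rot: [0.796, -0.605, -0.0, 0.0]
ft_force: [-0.1, 0.5, -2.5]
finger_gap: 0.016
gripper_force: 101.0
```

>>> arm_command --motion '[{"linear": [0, 0, 0], "dr": [0, 0, 2], "grip": 0}, {"linear": [0, 0, 0], "dr": [0, 0, 4], "grip": 0}, {"linear": [0, 0, 0], "dr": [0, 0, 6], "grip": 0}, {"linear": [0, 0, 0], "dr": [0, 0, 8], "grip": 0}, {"linear": [0, 0, 0], "dr": [0, 0, 8], "grip": 0}]'

```text
clock: 10.07
ee_pos: [0.4919, 0.1759, 0.083]
tcp_rot: [0.752, -0.66, -0.0, -0.0]
ft_force: [0.2, 1.4, -1.8]
finger_gap: 0.0159
gripper_force: 101.4
```

```bash
python3 -c "
from h import *
go([.4922,.1760,.0824],-74.5)"
```

```text
t 10.07 tcp [0.4919 0.1759 0.083 ] yaw -82.54 F [ 0.2  1.4 -1.8] M [0.42 0.22 0.33] gap 0.0159 gf 101.4
lin [-0.0001 -0.0003  0.0006] dr [-0.01  0.01 -8.04]
```

>>> arm_command --motion '[{"linear": [0, 0, 0], "dr": [0, 0, 3], "grip": 0}, {"linear": [0, 0, 0], "dr": [0, 0, 6], "grip": 0}, {"linear": [0, 0, 0], "dr": [0, 0, 9], "grip": 0}, {"linear": [0, 0, 0], "dr": [0, 0, 12], "grip": 0}, {"linear": [0, 0, 0], "dr": [0, 0, 15], "grip": 0}, {"linear": [0, 0, 0], "dr": [0, 0, 18], "grip": 0}, {"linear": [0, 0, 0], "dr": [0, 0, 20], "grip": 0}, {"linear": [0, 0, 0], "dr": [0, 0, 20], "grip": 0}]'

```text
clock: 11.08
ee_pos: [0.4921, 0.176, 0.083]
tcp_rot: [-0.626, 0.78, 0.0, 0.0]
ft_force: [-0.3, 2.2, -3.3]
finger_gap: 0.0165
gripper_force: 101.3
```

```bash
python3 -c "
from h import *
go([.4922,.1760,.0824],-74.5)"
```

```text
t 11.07 tcp [0.4921 0.176  0.083 ] yaw -102.49 F [-0.3  2.2 -3.3] M [0.88 0.02 0.33] gap 0.0165 gf 101.3
lin [-0.     -0.0001  0.0006] dr [-2.000e-02  2.000e-02 -2.799e+01]
```

>>> arm_command --motion '[{"linear": [0, 0, 0], "dr": [0, 0, 2], "grip": 0}, {"linear": [0, 0, 0], "dr": [0, 0, 4], "grip": 0}, {"linear": [0, 0, 0], "dr": [0, 0, 6], "grip": 0}, {"linear": [0, 0, 0], "dr": [0, 0, 8], "grip": 0}, {"linear": [0, 0, 0], "dr": [0, 0, 10], "grip": 0}, {"linear": [0, 0, 0], "dr": [0, 0, 10], "grip": 0}]'

```text
clock: 11.82
ee_pos: [0.4921, 0.1759, 0.083]
tcp_rot: [-0.555, 0.832, 0.0, 0.0]
ft_force: [0.3, 3.1, -3.3]
finger_gap: 0.0156
gripper_force: 101.3
```

```bash
python3 -c "
from h import *
go([.4922,.1760,.0824],-74.5)"
```

```text
t 11.82 tcp [0.4921 0.1759 0.083 ] yaw -112.55 F [ 0.3  3.1 -3.3] M [ 1.34 -0.17  0.26] gap 0.0156 gf 101.3
lin [-0.0001 -0.0001  0.0006] dr [-1.000e-02  2.000e-02 -3.805e+01]
```

>>> arm_command --motion '[{"linear": [0, 0, 0], "dr": [0, 0, 2], "grip": 0}, {"linear": [0, 0, 0], "dr": [0, 0, 4], "grip": 0}, {"linear": [0, 0, 0], "dr": [0, 0, 6], "grip": 0}, {"linear": [0, 0, 0], "dr": [0, 0, 8], "grip": 0}, {"linear": [0, 0, 0], "dr": [0, 0, 8], "grip": 0}]'

```text
clock: 12.45
ee_pos: [0.4921, 0.1759, 0.083]
tcp_rot: [-0.496, 0.868, 0.0, 0.0]
ft_force: [0.8, 3.9, -3.2]
finger_gap: 0.0161
gripper_force: 101.2
```

```bash
python3 -c "
from h import *
go([.4922,.1760,.0824],-74.5)"
```

```text
t 12.45 tcp [0.4921 0.1759 0.083 ] yaw -120.55 F [ 0.8  3.9 -3.2] M [ 1.6  -0.45  0.29] gap 0.0161 gf 101.2
lin [-0.0001 -0.0001  0.0006] dr [-1.000e-02  2.000e-02 -4.605e+01]
```

>>> arm_command --motion '[{"linear": [-0.0006, 0.0003, 0], "dr": [0, 0, 2], "grip": 0}, {"linear": [-0.0006, 0.0003, 0], "dr": [0, 0, 4], "grip": 0}, {"linear": [-0.0006, 0.0003, 0], "dr": [0, 0, 6], "grip": 0}, {"linear": [-0.0006, 0.0003, 0], "dr": [0, 0, 8], "grip": 0}, {"linear": [-0.0006, 0.0003, 0], "dr": [0, 0, 8], "grip": 0}]'

```text
clock: 13.08
ee_pos: [0.4921, 0.1763, 0.083]
tcp_rot: [-0.434, 0.901, -0.0, 0.0]
ft_force: [3.0, 1.4, -3.1]
finger_gap: 0.0159
gripper_force: 101.3
```

```bash
python3 -c "
from h import *
go([.4922,.1760,.0824],-74.5)"
```

```text
t 13.07 tcp [0.4921 0.1763 0.083 ] yaw -128.55 F [ 3.   1.4 -3.1] M [ 0.4  -1.12  0.3 ] gap 0.0159 gf 101.3
lin [ 0.0002 -0.0003  0.0006] dr [-1.000e-02 -1.000e-02 -5.405e+01]
```

>>> arm_command --motion '[{"linear": [-0.0003, -0.0003, 0], "dr": [0, 0, 2], "grip": 0}, {"linear": [-0.0003, -0.0003, 0], "dr": [0, 0, 4], "grip": 0}, {"linear": [-0.0003, -0.0003, 0], "dr": [0, 0, 6], "grip": 0}, {"linear": [-0.0003, -0.0003, 0], "dr": [0, 0, 6], "grip": 0}]'

```text
clock: 13.58
ee_pos: [0.4923, 0.1764, 0.083]
tcp_rot: [-0.386, 0.922, -0.0, -0.0]
ft_force: [0.4, 0.6, -1.7]
finger_gap: 0.0159
gripper_force: 101.5
```

```bash
python3 -c "
from h import *
go([.4922,.1760,.0824],-74.5)"
```

```text
t 13.57 tcp [0.4923 0.1764 0.083 ] yaw -134.56 F [ 0.4  0.6 -1.7] M [ 0.37 -0.54  0.31] gap 0.0159 gf 101.5
lin [ 0.0004 -0.0002  0.0006] dr [ 1.000e-02 -1.000e-02 -6.006e+01]
```

>>> arm_command --motion '[{"linear": [0, 0, 0], "dr": [0, 0, 2], "grip": 0}, {"linear": [0, 0, 0], "dr": [0, 0, 4], "grip": 0}, {"linear": [0, 0, 0], "dr": [0, 0, 6], "grip": 0}, {"linear": [0, 0, 0], "dr": [0, 0, 6], "grip": 0}]'

```text
clock: 14.08
ee_pos: [0.4924, 0.1764, 0.0829]
tcp_rot: [-0.337, 0.941, -0.0, -0.0]
ft_force: [1.7, 0.8, -2.6]
finger_gap: 0.0158
gripper_force: 101.5
```

```bash
python3 -c "
from h import *
go([.4922,.1760,.0824],-74.5)"
```

```text
t 14.07 tcp [0.4924 0.1764 0.0829] yaw -140.56 F [ 1.7  0.8 -2.6] M [ 0.3  -0.55  0.27] gap 0.0158 gf 101.5
lin [ 0.0004 -0.0002  0.0005] dr [  0.    -0.   -66.06]
```

>>> arm_command --motion '[{"linear": [0, 0, 0], "dr": [0, 0, 2], "grip": 0}, {"linear": [0, 0, 0], "dr": [0, 0, 4], "grip": 0}, {"linear": [0, 0, 0], "dr": [0, 0, 6], "grip": 0}, {"linear": [0, 0, 0], "dr": [0, 0, 6], "grip": 0}]'

```text
clock: 14.58
ee_pos: [0.4924, 0.1764, 0.083]
tcp_rot: [-0.288, 0.958, -0.0, -0.0]
ft_force: [0.9, 1.1, -2.4]
finger_gap: 0.0163
gripper_force: 101.5
```

```bash
python3 -c "
from h import *
go([.4922,.1760,.0824],-74.5)"
```

```text
t 14.57 tcp [0.4924 0.1764 0.083 ] yaw -146.55 F [ 0.9  1.1 -2.4] M [ 0.24 -0.73  0.43] gap 0.0163 gf 101.5
lin [ 0.0004 -0.0002  0.0006] dr [-0.000e+00 -1.000e-02 -7.205e+01]
```

>>> arm_command --motion '[{"linear": [0, 0, 0], "dr": [0, 0, 1.5], "grip": 0}, {"linear": [0, 0, 0], "dr": [0, 0, 3], "grip": 0}, {"linear": [0, 0, 0], "dr": [0, 0, 4], "grip": 0}, {"linear": [0, 0, 0], "dr": [0, 0, 4], "grip": 0}]' --squeeze 115

```text
clock: 15.08
ee_pos: [0.4925, 0.1765, 0.083]
tcp_rot: [-0.254, 0.967, -0.0, 0.0]
ft_force: [1.8, -0.4, -1.8]
finger_gap: 0.0159
gripper_force: 114.3
```

```bash
python3 -c "
from h import *
go([.4922,.1760,.0824],-74.5)"
```

```text
t 15.07 tcp [0.4925 0.1765 0.083 ] yaw -150.51 F [ 1.8 -0.4 -1.8] M [ 0.07 -0.91  0.69] gap 0.0159 gf 114.3
lin [ 0.0005 -0.0003  0.0006] dr [-1.000e-02  1.000e-02 -7.601e+01]
```

>>> arm_command --motion '[{"linear": [0, 0, 0], "dr": [0, 0, 1], "grip": 0}, {"linear": [0, 0, 0], "dr": [0, 0, 2], "grip": 0}, {"linear": [0, 0, 0], "dr": [0, 0, 2.5], "grip": 0}, {"linear": [0, 0, 0], "dr": [0, 0, 2.5], "grip": 0}, {"linear": [0, 0, 0], "dr": [0, 0, 2.5], "grip": 0}]'

```text
clock: 15.7
ee_pos: [0.4925, 0.1765, 0.083]
tcp_rot: [-0.233, 0.972, 0.0, 0.0]
ft_force: [2.9, 0.8, -2.6]
finger_gap: 0.0161
gripper_force: 114.5
```

```bash
python3 -c "
from h import *
go([.4922,.1760,.0824],-74.5)"
```

```text
t 15.7 tcp [0.4925 0.1765 0.083 ] yaw -153.0 F [ 2.9  0.8 -2.6] M [ 0.19 -1.1   0.88] gap 0.0161 gf 114.5
lin [ 0.0005 -0.0003  0.0006] dr [-1.00e-02  1.00e-02 -7.85e+01]
```

Torque rose steeply to 0.88 N m, so the ring is at its stop. I'll unload slowly.

>>> arm_command --motion '[{"linear": [0, 0, 0], "dr": [0, 0, -1.5], "grip": 0}, {"linear": [0, 0, 0], "dr": [0, 0, -3], "grip": 0}, {"linear": [0, 0, 0], "dr": [0, 0, -5], "grip": 0}, {"linear": [0, 0, 0], "dr": [0, 0, -5], "grip": 0}]'

```text
clock: 16.2
ee_pos: [0.4924, 0.1765, 0.083]
tcp_rot: [-0.276, 0.961, 0.0, 0.0]
ft_force: [2.9, 0.2, -1.1]
finger_gap: 0.0159
gripper_force: 114.2
```

```bash
python3 -c "
from h import *
go([.4922,.1760,.0824],-74.5)"
```

```text
t 16.2 tcp [0.4924 0.1765 0.083 ] yaw -147.99 F [ 2.9  0.2 -1.1] M [ 0.21 -0.98  0.49] gap 0.0159 gf 114.2
lin [ 0.0004 -0.0003  0.0006] dr [ 0.000e+00  1.000e-02 -7.349e+01]
```

>>> arm_command --motion '[{"linear": [0, 0, 0], "dr": [0, 0, -1.5], "grip": 0}, {"linear": [0, 0, 0], "dr": [0, 0, -3], "grip": 0}, {"linear": [0, 0, 0], "dr": [0, 0, -3], "grip": 0}]'

```text
clock: 16.58
ee_pos: [0.4924, 0.1765, 0.083]
tcp_rot: [-0.301, 0.954, 0.0, -0.0]
ft_force: [3.0, 1.8, -0.9]
finger_gap: 0.0155
gripper_force: 114.1
```

```bash
python3 -c "
from h import *
go([.4922,.1760,.0824],-74.5)"
```

```text
t 16.57 tcp [0.4924 0.1765 0.083 ] yaw -145.0 F [ 3.   1.8 -0.9] M [ 0.25 -0.91  0.26] gap 0.0155 gf 114.1
lin [ 0.0004 -0.0003  0.0006] dr [ 1.00e-02  0.00e+00 -7.05e+01]
```

Loading and unloading follow the same line, so the ring stays at the stop. I'll back off to mid-play and lift out.

>>> arm_command --motion '[{"linear": [-0.0004, 0, 0], "dr": [0, 0, -2.5], "grip": 0}, {"linear": [-0.0004, 0, 0], "dr": [0, 0, -4.5], "grip": 0}, {"linear": [-0.0004, 0, 0], "dr": [0, 0, -5.5], "grip": 0}, {"linear": [-0.0004, 0, 0], "dr": [0, 0, -5.5], "grip": 0}]'

```text
clock: 17.08
ee_pos: [0.4922, 0.1764, 0.0827]
tcp_rot: [-0.346, 0.938, -0.0, -0.001]
ft_force: [-0.3, -0.5, -2.4]
finger_gap: 0.0159
gripper_force: 114.0
```

```bash
python3 -c "
from h import *
go([.4922,.1760,.0824],-74.5)"
```

```text
t 17.07 tcp [0.4922 0.1764 0.0827] yaw -139.54 F [-0.3 -0.5 -2.4] M [-0.01  0.01  0.07] gap 0.0159 gf 114.0
lin [ 0.0003 -0.0003  0.0003] dr [ 5.000e-02 -5.000e-02 -6.504e+01]
```

>>> arm_command --motion '[{"linear": [0, 0, -0.002], "dr": [0, 0, 0], "grip": 0}, {"linear": [0, 0, -0.005], "dr": [0, 0, 0], "grip": 0}, {"linear": [0, 0, -0.01], "dr": [0, 0, 0], "grip": 0}, {"linear": [0, 0, -0.03], "dr": [0, 0, 0], "grip": 0}, {"linear": [0, 0, -0.045], "dr": [0, 0, 0], "grip": 0}, {"linear": [0, 0, -0.045], "dr": [0, 0, 0], "grip": 0}]'

```text
clock: 17.82
ee_pos: [0.4935, 0.1774, 0.1294]
tcp_rot: [-0.346, 0.938, 0.0, 0.001]
ft_force: [-0.3, 0.2, -2.0]
finger_gap: 0.016
gripper_force: 114.2
```

```bash
python3 -c "
from h import *
go([.563,-.1749,.127],-118.3)"
```

```text
t 17.82 tcp [0.4935 0.1774 0.1294] yaw -139.51 F [-0.3  0.2 -2. ] M [ 0.03 -0.04 -0.01] gap 0.016 gf 114.2
lin [ 0.1759 -0.313   0.0019] dr [ -0.04   0.17 -21.21]
```

>>> arm_command --motion '[{"linear": [0.176, -0.313, 0.001], "dr": [0, 0, -21.2], "grip": 0}, {"linear": [0.176, -0.313, 0.001], "dr": [0, 0, -21.2], "grip": 0}, {"linear": [0.176, -0.313, 0.001], "dr": [0, 0, -21.2], "grip": 0}, {"linear": [0.176, -0.313, 0.001], "dr": [0, 0, -21.2], "grip": 0}, {"linear": [0.176, -0.313, 0.001], "dr": [0, 0, -21.2], "grip": 0}, {"linear": [0.176, -0.313, 0.001], "dr": [0, 0, -21.2], "grip": 0}, {"linear": [0.176, -0.313, 0.001], "dr": [0, 0, -21.2], "grip": 0}, {"linear": [0.176, -0.313, 0.001], "dr": [0, 0, -21.2], "grip": 0}]'

```text
clock: 18.82
ee_pos: [0.5613, -0.1759, 0.126]
tcp_rot: [-0.512, 0.859, 0.001, -0.001]
ft_force: [1.0, -0.3, -2.6]
finger_gap: 0.0158
gripper_force: 114.2
```

>>> arm_command --motion '[{"linear": [0, 0, 0], "dr": [0, 0, 0], "grip": 0}, {"linear": [0, 0, 0], "dr": [0, 0, 0], "grip": 0}]'

```text
clock: 19.08
ee_pos: [0.5622, -0.1744, 0.1271]
tcp_rot: [-0.513, 0.858, -0.0, 0.0]
ft_force: [-0.2, 0.5, -2.4]
finger_gap: 0.0156
gripper_force: 114.2
```

Run:
```python
from h import *
rows=[]
for c in ("scene","top"):
    I=[snapshot(c) for _ in range(4)]
    rows.append(np.hstack([rect(I,c,[.4923,.1763],.055,.11,300),rect(I,c,[.563,-.175],.108,.14,300)]))
cv2.imwrite("pics/k2.png",np.vstack(rows))
go([.563,-.1749,.0680],-118.3)
```

```text
t 19.48 tcp [ 0.5621 -0.1754  0.127 ] yaw -118.3 F [-1.   0.7 -2.9] M [-0.01 -0.02 -0.02] gap 0.0161 gf 114.2
lin [-0.0009 -0.0005  0.059 ] dr [-0.  0. -0.]
```

View pics/k2.png

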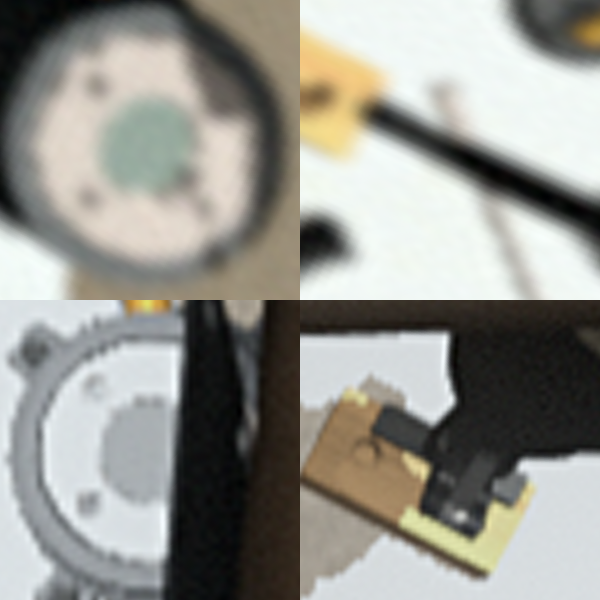

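The ring holes now sit at about 40°, at top (97,385) and (90,503). That is about 65° clockwise, which fits the stop. The spanner is over the stand and still upright, so I'll lower it.

>>> arm_command --motion '[{"linear": [-0.0009, -0.0005, 0.03], "dr": [0, 0, 0], "grip": 0}, {"linear": [-0.0009, -0.0005, 0.057], "dr": [0, 0, 0], "grip": 0}, {"linear": [-0.0009, -0.0005, 0.057], "dr": [0, 0, 0], "grip": 0}, {"linear": [-0.0009, -0.0005, 0.06], "dr": [0, 0, 0], "grip": 0}, {"linear": [-0.0009, -0.0005, 0.062], "dr": [0, 0, 0], "grip": 0}, {"linear": [-0.0009, -0.0005, 0.063], "dr": [0, 0, 0], "grip": 0}, {"linear": [-0.0009, -0.0005, 0.063], "dr": [0, 0, 0], "grip": 0}]'

```text
clock: 20.35
ee_pos: [0.5631, -0.175, 0.0643]
tcp_rot: [-0.513, 0.859, -0.0, 0.0]
ft_force: [-0.6, 0.7, -2.1]
finger_gap: 0.0158
gripper_force: 114.2
```

```bash
python3 -c "
from h import *
go([.563,-.1749,.0574],-118.3)"
```

```text
t 20.35 tcp [ 0.5631 -0.175   0.0643] yaw -118.31 F [-0.6  0.7 -2.1] M [ 0.01 -0.05 -0.  ] gap 0.0158 gf 114.2
lin [-0.0001  0.0002  0.0069] dr [-0.03  0.02 -0.01]
```

Already about 1 mm into the holes with no contact.

>>> arm_command --motion '[{"linear": [0, 0, 0.003], "dr": [0, 0, 0], "grip": 0}, {"linear": [0, 0, 0.005], "dr": [0, 0, 0], "grip": 0}, {"linear": [0, 0, 0.006], "dr": [0, 0, 0], "grip": 0}, {"linear": [0, 0, 0.0067], "dr": [0, 0, 0], "grip": 0}, {"linear": [0, 0, 0.0069], "dr": [0, 0, 0], "grip": 0}, {"linear": [0, 0, 0.0069], "dr": [0, 0, 0], "grip": 0}]' --squeeze 40

```text
clock: 21.1
ee_pos: [0.563, -0.1751, 0.0575]
tcp_rot: [-0.513, 0.859, -0.0, 0.0]
ft_force: [-1.9, 0.4, 4.5]
finger_gap: 0.0161
gripper_force: 115.3
```

```bash
python3 -c "
from h import *
go([.563,-.1749,.0574],-118.3)"
```

```text
t 21.1 tcp [ 0.563  -0.1751  0.0575] yaw -118.31 F [-1.9  0.4  4.5] M [0.4 1.  0. ] gap 0.0161 gf 115.3
lin [-0.0002  0.0001  0.0001] dr [-0.02  0.   -0.01]
```

Seated. I'll release, then rise.

>>> arm_command --motion '[{"linear": [0, 0, 0], "dr": [0, 0, 0], "grip": 30}, {"linear": [0, 0, 0], "dr": [0, 0, 0], "grip": 60}, {"linear": [0, 0, 0], "dr": [0, 0, 0], "grip": 100}, {"linear": [0, 0, 0], "dr": [0, 0, 0], "grip": 100}, {"linear": [0, 0, 0], "dr": [0, 0, 0], "grip": 100}, {"linear": [0, 0, 0], "dr": [0, 0, 0], "grip": 100}, {"linear": [0, 0, 0], "dr": [0, 0, 0], "grip": 100}, {"linear": [0, 0, 0], "dr": [0, 0, 0], "grip": 100}]'

```text
clock: 22.1
ee_pos: [0.563, -0.175, 0.0571]
tcp_rot: [-0.513, 0.859, 0.0, 0.0]
ft_force: [-0.3, -0.9, 0.3]
finger_gap: 0.085
gripper_force: 0.0
```

>>> arm_command --motion '[{"linear": [0, 0, -0.03], "dr": [0, 0, 0], "grip": 100}, {"linear": [0, 0, -0.07], "dr": [0, 0, 0], "grip": 100}, {"linear": [0, 0, -0.12], "dr": [0, 0, 0], "grip": 100}, {"linear": [0.06, 0, -0.15], "dr": [0, 0, 0], "grip": 100}, {"linear": [0.12, 0, -0.15], "dr": [0, 0, 0], "grip": 100}, {"linear": [0.18, 0, -0.15], "dr": [0, 0, 0], "grip": 100}, {"linear": [0.18, 0, -0.15], "dr": [0, 0, 0], "grip": 100}, {"linear": [0.18, 0, -0.15], "dr": [0, 0, 0], "grip": 100}]'

```text
clock: 23.1
ee_pos: [0.4773, -0.3337, 0.207]
tcp_rot: [-0.512, 0.859, 0.0, 0.0]
ft_force: [-0.0, 1.6, 0.7]
finger_gap: 0.0853
gripper_force: 0.0
```

Run:
```python
from h import *
rows=[]
for c in ("scene","top"):
    I=[snapshot(c) for _ in range(4)]
    rows.append(np.hstack([rect(I,c,[.4923,.1763],.055,.11,300),rect(I,c,[.5625,-.1745],.03,.16,300)]))
cv2.imwrite("pics/k3.png",np.vstack(rows))
go([.563,-.1749,.0680],-118.3)
```

```text
t 23.5 tcp [ 0.478  -0.3329  0.207 ] yaw -118.25 F [ 0.8  1.1 -0.5] M [-0.02 -0.01  0.02] gap 0.0852 gf 0.0
lin [-1.794e-01 -1.000e-04  1.390e-01] dr [ 0.   -0.    0.05]
```

View pics/k3.png

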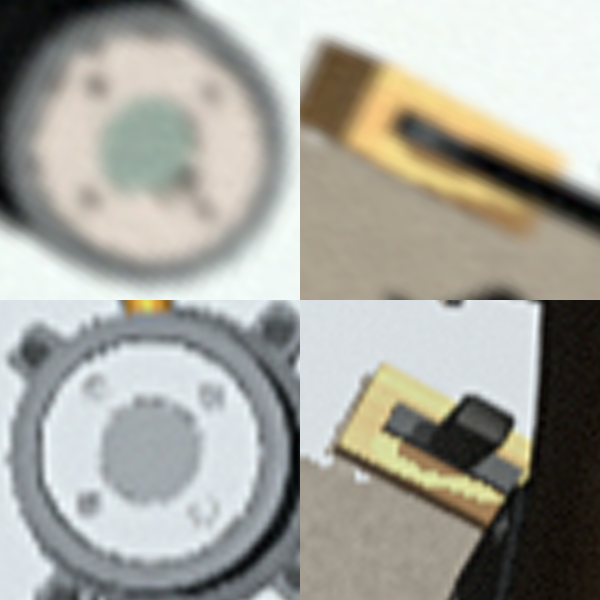

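The spanner stands flat in its block exactly as it did at the start, and the ring holes are unchanged at 40.7°. I'll hand in.

```bash
python3 -c "
from rig import *
print(job_done())"
```

```text
the job is handed in; nothing more can be done
None
```

I turned the ring clockwise about 65° until the torque rose steeply at its stop, put the spanner back upright in its stand, let go, and handed the job in at about 23.5 s; the judge's result was not shown.

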